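Wedge the rocking bread box

ROBOT

A 6-joint arm with a two-finger parallel gripper is mounted at the origin on a cart in front of the work surface, level with it; the furniture and walls round the work are solid. World frame = base frame: x ahead of the robot, y to its left, z up, the work surface at z = 0. Lengths are in mm, angles in rad, forces in N, time in s.
With the tool pointing down it reaches from about 350 to 775 mm from the base axis. Payload 7.3 kg.
Tool frame: the origin (TCP) lies at the very end of the fingers, on their centre line; the grasp point (between the pads) lies 19 mm behind it; z points along the fingers, y is the line along which they close (so a half turn about z gives the same grasp; the last joint's range is limited). The gripper opens to 92 mm and grips with 3 to 60 N. Pads are 19 mm wide; open, the fingers measure 130 mm over their backs; the gripper's body (75 mm by 190 mm) begins 47 mm behind the grasp point.
Start: joints at [1.032, 0.342, 1.524, -0, 1.275, -0.146], TCP at [200.945, 485.042, 226.741] pointing down, gripper open.
Joint ranges: [-2.53, 2.53], [-0.77, 2.02], [0.04, 2.7], [-1, 4.14], [0.28, 2.66], [-3.11, 3.11]. Speed limits (rad/s): [2.57, 2.57, 3.14, 3.14, 3.14, 3.14].

INTERFACE

Orientations are given as [roll, pitch, yaw] about the fixed x, y, z axes, in that order (R = Rz(yaw) Ry(pitch) Rx(roll)).
In Python, from plant import * gives the robot as it stands.
- The arm moves only by the tool arm_command, never from a script. Its arguments are lists of equal length, an entry for each row: "gripper": the finger opening in mm, from 0 to 91.8; "dp": the shift along the tool's x, y, z in units of 25 mm (1.0 is 25 mm), a list of three; "twist": the turn about the tool's z in units of 5 degrees (1.0 is 5 degrees). A call has exactly 5 rows; each row shifts and turns the commanded pose from where the row before left it, along the tool's axes as they then stand; what a row does not reach is not made up. A row lasts 1/8 s, in which the tool goes at most 62.5 mm and 10.7 degrees, less where a joint would pass 70% of its speed; a pose out of reach is approached as far as the arm can. A call is refused whole if a number of a shift passes 1 or a number of a turn 1, either way. A call with a gripper value outside its range is refused whole. The fingers move at their own pace and stop on an object; the grip force is fixed at half the most. Time passes only in rows, so rows that do not move let the fingers close, or fill a call up. It gives the time, the measured TCP pose, the force, the opening and the grip force at its end, in the units of the state.
- get_obs(): the state, without advancing time (a new reading comes with each control period).
- capture(name): name is "scene" or "top" or "wrist"; returns the picture (400x640x3 uint8, red, green, blue); there is no depth.
- get_calibration(name): a dict with "mtx" (3x3 intrinsics, pixels), "dist_coeffs" ([k1, k2, p1, p2, k3] as OpenCV has them; the pictures are not rectified), "position" and "attitude" of the camera in the world; the wrist camera has in their place "mount" (4x4, takes a point from camera to tool coordinates, whose origin is the TCP and whose axes are the flange's). Camera axes: x right, y down, z forward; pixel columns grow to the right and rows downward; lengths in mm; the calibration is good to about 2 mm. A picture is of the moment at which its call begins: read the wrist's pose just before it. get_calibration takes no time and is no camera call.
- close_job(): hands the job in; it is judged then, once.
The state is a dict: "time": time; "joint_positions": joint angles; "dq": joint speeds; "tau": joint torques, N m; "tool_pos": TCP position; "tcp_rot": TCP orientation; "contact_force": force on the tool from outside, world axes, zero at the start; "moment": the same for the moment, N m; "grip_width": finger opening in mm; "finger_force": force on a finger pad.
Only numpy, scipy, OpenCV 4.12 (cv2) and the standard library are available. Lean on these libraries where they do the work, as an engineer would, in place of code of your own. Each camera call takes 0.05 s, during which the arm holds its last target. There are 200 camera calls.

TASK

The wooden bread box rocks because its front right foot is too short. Without gripping or lifting anything, push the loose wooden wedge along the worktop with the fingertips, thin end first, in under that foot from the box's right side (as the robot sees it) until it just fills the gap and the box no longer rocks, leaving the box where it stands. Finish while pressing firmly down with the fingertips on the box's top, at the corner above the wedge, to prove that the box stays level; leave the other things alone.

Things in the scene. Friction and masses are not known exactly. Their poses are not given: they have to be found in the camera images.
- bread_box: Light wooden box, 170 (its x) x 230 (its y) mm, 2.3 kg, on four black rubber feet. Origin under its centre, on the worktop's level; x to its rear, y to its left, z up. Underside 22, flat top 78 mm above the origin; a knob mid-top rises to 96 mm. Feet 65 mm before/behind, 95 mm left/right of the origin. Heavier at the rear left: untouched, it stands level on its three long feet.
- short_foot: The box's front right foot, at (-65, -95) mm in the box's frame: round, 22 mm in diameter, firmly fixed. Origin at the centre of its flat underside, which hangs 5 to 9 mm (varies) above the worktop while the box is level. Pressing on the box's top above it with about 4 N or more rocks the box until this foot meets what is below it.
- wedge: Loose brown wooden wedge, 85 x 50 mm, 80 g, right of the box. Origin at the centre of its flat underside; x points to the thin end, z up. Its top slopes from 17 mm high at the upright back face (x = -42.5 mm) to 2 mm at the thin end (x = +42.5). It slides lightly; on touching the foot it jams, and only some 10 N more would drive it on, lifting or shifting the box.
- tea_light: Bystander: tea light in a metal cup, 38 mm in diameter, 17 mm high; origin at the centre of its underside.
- peg: Bystander: clothes peg, 72 mm long, 12 mm high; origin at the centre of its underside.
- salt_shaker: Bystander: salt shaker, 44 mm in diameter, 90 mm high; origin at the centre of its underside.
- mug: Bystander: spotted mug, 82 x 114 x 91 mm with the handle; origin at the centre of its underside.
- coffee_jar: Bystander: coffee jar, 64 mm in diameter, 100 mm high; origin at the centre of its underside.
- spoon: Bystander: teaspoon, 132 mm long, 9 mm high; origin at the centre of its underside.
Not all that is in view belongs to the job. Several things have the shape of the wedge; the one meant has the colours described above.

How it is judged:
By the outcome, as a careful person would: the job done as asked, in the order asked, and still so for the second after the job is handed in, while the arm keeps its last pose, push and grip.
It also fails if it takes over 58 s, if anything falls off the work surface, if the arm or the gripper's body presses on something with over 40 N, if the wrist force passes 120 N, or if a joint passes its speed limit or range.

## Working session

There is one attempt and no reset: what is moved stays moved. The work goes in short steps, Python scripts to look and compute and a tool call to move; the robot and the scene stay as the last step left them, time stands still between calls to the robot, and variables do not carry over. Pictures are saved under pics/ and viewed, at most 10 in all, crops included, and the job is handed in when it is done.

Besides the shell and the picture viewer there is one more tool, called after "Call:" in YAML: its name, and indented under it one key for each argument. arm_command: Moves the arm, as the interface text tells. Its arguments: {"type":"object","properties":{"gripper":{"type":"array"},"dp":{"type":"array"},"twist":{"type":"array"}},"required":["gripper","dp","twist"]}

```bash
mkdir -p pics; cat > h.py <<'E'
from plant import *
import numpy as np, cv2
from scipy.spatial.transform import Rotation as R
def cam(n):
    c=get_calibration(n); return c
def pose(c):
    a=np.array(c["attitude"],float)
    Rm=a if a.shape==(3,3) else R.from_euler('xyz',a).as_matrix()
    return Rm,np.array(c["position"],float)
def px2w(n,uv,z,Rp=None):
    c=cam(n); Rm,p=Rp or pose(c)
    q=cv2.undistortPoints(np.array(uv,float).reshape(-1,1,2),np.array(c["mtx"],float),np.array(c["dist_coeffs"],float)).reshape(-1,2)
    d=np.c_[q,np.ones(len(q))]@Rm.T
    return p+d*((z-p[2])/d[:,2:3])
def w2px(n,P,Rp=None):
    c=cam(n); Rm,p=Rp or pose(c)
    X=(np.array(P,float).reshape(-1,3)-p)@Rm
    return cv2.projectPoints(X,np.zeros(3),np.zeros(3),np.array(c["mtx"],float),np.array(c["dist_coeffs"],float))[0].reshape(-1,2)
def wristpose():
    o=get_obs(); Rt=R.from_euler('xyz',o["tcp_rot"]).as_matrix(); M=np.array(cam("wrist")["mount"],float)
    return Rt@M[:3,:3], np.array(o["tool_pos"])+Rt@M[:3,3]
def save(n,f,crop=None,s=1):
    im=capture(n)[:,:,::-1]
    cv2.imwrite("pics/raw_"+f,im)
    if crop: im=im[crop[1]:crop[3],crop[0]:crop[2]]
    cv2.imwrite("pics/"+f,cv2.resize(im,None,fx=s,fy=s,interpolation=cv2.INTER_CUBIC))
E
python3 - <<'E'
from h import *
save("top","top0.png",s=1.25); save("scene","sc0.png",s=1.25)
for n in("top","scene","wrist"): print(cam(n))
o=get_obs(); print(o)
E
```

```text
{'mtx': array([[481.45139424,   0.        , 320.13889244],
       [  0.        , 481.45139424, 201.16810479],
       [  0.        ,   0.        ,   1.        ]]), 'dist_coeffs': array([0.03763037, 0.        , 0.        , 0.        , 0.        ]), 'position': array([ 367.5313785 , -184.17791887, 1360.60555003]), 'attitude': array([-2.99917334, -0.01153583, -1.55917624])}
{'mtx': array([[469.78016159,   0.        , 322.86460816],
       [  0.        , 469.78016159, 202.44770881],
       [  0.        ,   0.        ,   1.        ]]), 'dist_coeffs': array([0.03168202, 0.        , 0.        , 0.        , 0.        ]), 'position': array([185.89257529, 576.62238778, 970.96025539]), 'attitude': array([-2.40137047e+00, -3.10068923e-04, -2.70937593e+00])}
{'mtx': array([[288.87250144,   0.        , 313.47920896],
       [  0.        , 288.87250144, 198.93120832],
       [  0.        ,   0.        ,   1.        ]]), 'dist_coeffs': array([-0.04215052,  0.        ,  0.        ,  0.        ,  0.        ]), 'mount': array([[ 4.22095592e-04, -9.59693934e-01, -2.81046928e-01,
         7.61922050e+01],
[... 268 characters left out ...]
.1, 'joint_positions': array([ 1.03200419e+00,  3.42654506e-01,  1.52493956e+00, -5.21166101e-06,
        1.27537941e+00, -1.45995852e-01]), 'dq': array([ 7.04308902e-04,  5.13860708e-05, -2.65245381e-03, -4.90400935e-04,
       -1.20523255e-03, -4.12675146e-04]), 'tau': array([ 1.33533573e-03, -4.32005167e+01, -2.44693208e+01,  7.18994904e-02,
        5.26806596e-02, -4.16018929e-05]), 'tool_pos': array([200.74521477, 484.70872967, 226.10739048]), 'tcp_rot': array([-3.14022580e+00, -1.95947211e-04,  2.74879776e+00]), 'contact_force': array([ 1.01236766, -0.80623696,  0.10319898]), 'moment': array([ 0.03809964, -0.00038511,  0.04024973]), 'finger_force': 0.0, 'grip_width': 91.65707759533649}
```

View pics/top0.png

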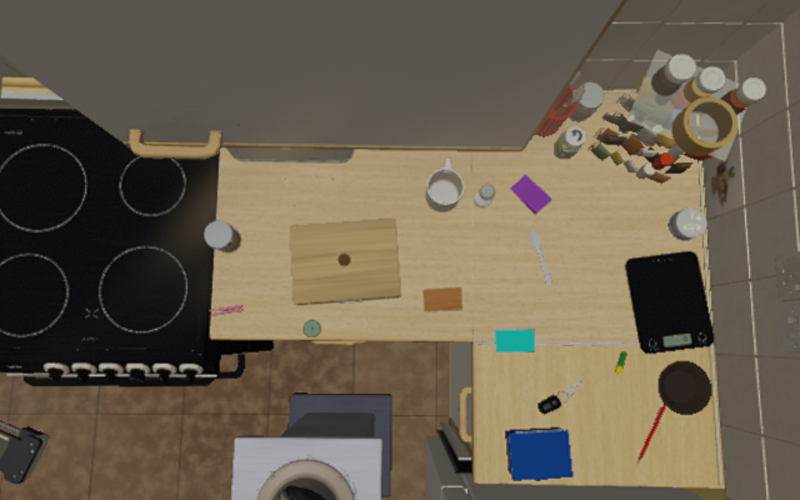

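View pics/sc0.png

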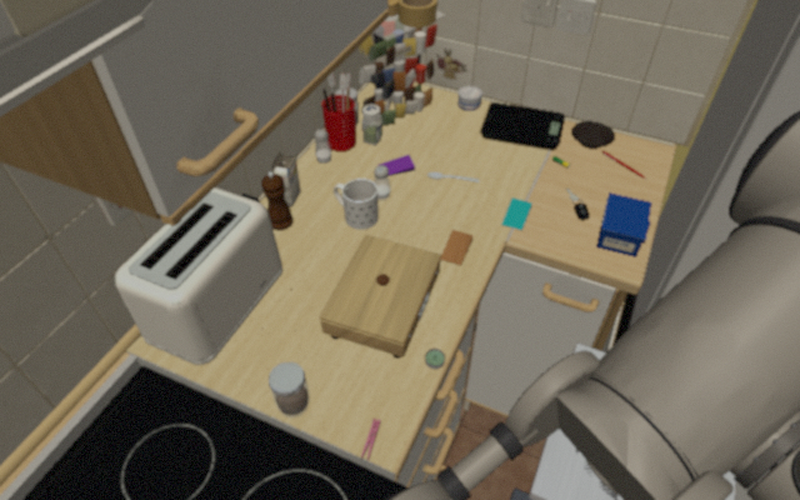

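The top view shows the box (corners about (290,224),(397,219),(400,296),(293,304) in the 1.25x picture) and the brown wedge at about (443,299). Next, an enlarged crop.

```bash
python3 - <<'E'
from h import *
im=cv2.imread("pics/raw_top0.png")[165:265,225:385]
cv2.imwrite("pics/c0.png",cv2.resize(im,None,fx=5,fy=5,interpolation=cv2.INTER_CUBIC))
E
```

```text
(no output)
```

View pics/c0.png

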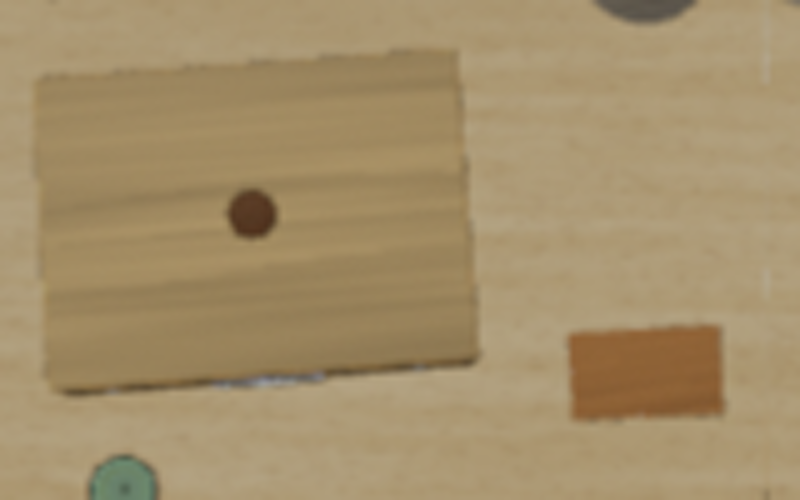

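Box top corners in the crop: (36,78),(457,50),(478,360),(47,388), knob (252,214); wedge corners (570,333),(720,325),(722,413),(573,420).

```bash
python3 - <<'E'
from h import *
np.set_printoptions(precision=1,suppress=True)
f=lambda a:np.array(a,float)/5+[225-.4,165-.4]
B=px2w("top",f([(36,78),(457,50),(478,358),(47,386)]),78)
print(B[:,:2],np.linalg.norm(np.diff(np.r_[B,B[:1]],axis=0),axis=1),B.mean(0))
print(px2w("top",f([(252,214)]),96))
w=f([(570,333),(720,325),(722,413),(573,420)])
for z in(2,17):
  W=px2w("top",w,z);print(W[:,:2],np.linalg.norm(np.diff(np.r_[W,W[:1]],axis=0),axis=1),W.mean(0))
u=(B[0]+B[3]-B[1]-B[2])[:2];print("box yaw y-axis deg",np.degrees(np.arctan2(-u[0],u[1])))
yaw=np.arctan2(-u[0],u[1]);c=B.mean(0)[:2]
r=np.array([[np.cos(yaw),-np.sin(yaw)],[np.sin(yaw),np.cos(yaw)]])
print("foot",c+r@[-65,-95])
o=get_obs();print(o["tool_pos"],R.from_euler('xyz',o["tcp_rot"]).as_matrix())
print(px2w("top",f([(123,488)]),17))
E
```

```text
[[ 605.6   42.2]
 [ 624.3 -184.8]
 [ 457.4 -198.1]
 [ 439.8   30.2]] [227.8 167.4 228.9 166.2] [531.8 -77.6  78. ]
[[530.8 -77.5  96. ]]
[[ 477.5 -250.8]
 [ 483.1 -335.6]
 [ 433.5 -336.6]
 [ 428.5 -252.7]] [85.  49.6 84.  49. ] [ 455.7 -293.9    2. ]
[[ 476.3 -250. ]
 [ 481.8 -333.9]
 [ 432.8 -334.9]
 [ 427.9 -252. ]] [84.1 49.  83.1 48.4] [ 454.7 -292.7   17. ]
box yaw y-axis deg 4.546235294896896
foot [ 474.5 -177.5]
[200.7 484.7 226.1] [[-0.9  0.4 -0. ]
 [ 0.4  0.9 -0. ]
 [ 0.  -0.  -1. ]]
[[387.6  -3.6  17. ]]
```

Call:
arm_command:
  gripper: [0,0,0,0,0]
  dp:
    - [-0.85,-0.5,0]
    - [-0.9,-0.4,0]
    - [-0.95,-0.35,0]
    - [-1,-0.25,0]
    - [-1,-0.15,0]
  twist: [1,1,1,1,1]

```text
time: 0.72
tool_pos: [278.7, 385.3, 226.4]
tcp_rot: [-3.141, 0.0, 2.31]
contact_force: [0.2, 0.7, 0.1]
grip_width: 46.3
finger_force: 0.0
```

Call:
arm_command:
  gripper: [0,0,0,0,0]
  dp:
    - [-1,-0.1,0]
    - [-1,0,0]
    - [-1,0.05,0]
    - [-1,0.1,0]
    - [-1,0.2,0]
  twist: [1,1,1,1,1]

```text
time: 1.35
tool_pos: [351.2, 282.7, 226.4]
tcp_rot: [-3.141, 0.0, 1.873]
contact_force: [0.8, -0.5, 0.2]
grip_width: 0.8
finger_force: 0.0
```

Call:
arm_command:
  gripper: [0,0,0,0,0]
  dp:
    - [-1,0.3,0]
    - [-1,0.4,0]
    - [-1,0.4,0]
    - [-1,0.4,0]
    - [-1,0.4,0]
  twist: [1,1,0.5,0,0]

```text
time: 1.98
tool_pos: [418.5, 167.3, 226.4]
tcp_rot: [-3.141, -0.0, 1.658]
contact_force: [0.4, 0.5, 0.2]
grip_width: 0.4
finger_force: 0.0
```

Call:
arm_command:
  gripper: [0,0,0,0,0]
  dp:
    - [-1,0,0]
    - [-1,0,0]
    - [-1,0,0]
    - [-1,0,0]
    - [-1,0,0]
  twist: [0,0,0,0,0]

```text
time: 2.6
tool_pos: [429.0, 42.8, 226.4]
tcp_rot: [-3.141, -0.0, 1.658]
contact_force: [0.5, -1.2, 0.2]
grip_width: 0.1
finger_force: 0.0
```

Call:
arm_command:
  gripper: [0,0,0,0,0]
  dp:
    - [-1,0,0]
    - [-1,0,0]
    - [-1,0,0]
    - [-1,0,0]
    - [-1,0,0]
  twist: [0,0,0,0,0]

```text
time: 3.22
tool_pos: [439.9, -81.6, 226.4]
tcp_rot: [-3.141, -0.0, 1.658]
contact_force: [-0.0, 0.8, -0.7]
grip_width: 0.3
finger_force: 0.0
```

Call:
arm_command:
  gripper: [0,0,0,0,0]
  dp:
    - [-1,-0.4,0]
    - [-1,-0.4,0]
    - [-1,-0.4,0]
    - [-1,-0.4,0.2]
    - [-1,-0.4,0.2]
  twist: [0,0,0,0,0]

```text
time: 3.85
tool_pos: [400.7, -210.5, 216.3]
tcp_rot: [-3.141, -0.0, 1.658]
contact_force: [0.1, -0.9, -0.3]
grip_width: 0.2
finger_force: 0.0
```

Call:
arm_command:
  gripper: [0,0,0,0,0]
  dp:
    - [-1,0,0.5]
    - [-1,0,0.5]
    - [-0.6,0,0]
    - [0,0,0]
    - [0,0,0]
  twist: [0,0,0,0,0]

```text
time: 4.47
tool_pos: [406.9, -273.9, 192.1]
tcp_rot: [3.141, -0.0, 1.658]
contact_force: [0.1, 0.3, 0.3]
grip_width: 0.5
finger_force: 0.0
```

```bash
python3 - <<'E'
from h import *
np.save("wp.npy",np.array(wristpose(),dtype=object),allow_pickle=True)
save("wrist","w1.png",s=1.25)
E
```

```text
Traceback (most recent call last):
ValueError: could not broadcast input array from shape (3,3) into shape (3,)
```

```bash
cat >> h.py <<'E'
import pickle
def wlook(f,**k):
    w=wristpose(); pickle.dump(w,open("wp.pkl","wb")); save("wrist",f,**k); return w
def wp(): return pickle.load(open("wp.pkl","rb"))
E
python3 - <<'E'
from h import *
wlook("w1.png",s=1.25)
E
```

```text
(no output)
```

View pics/w1.png

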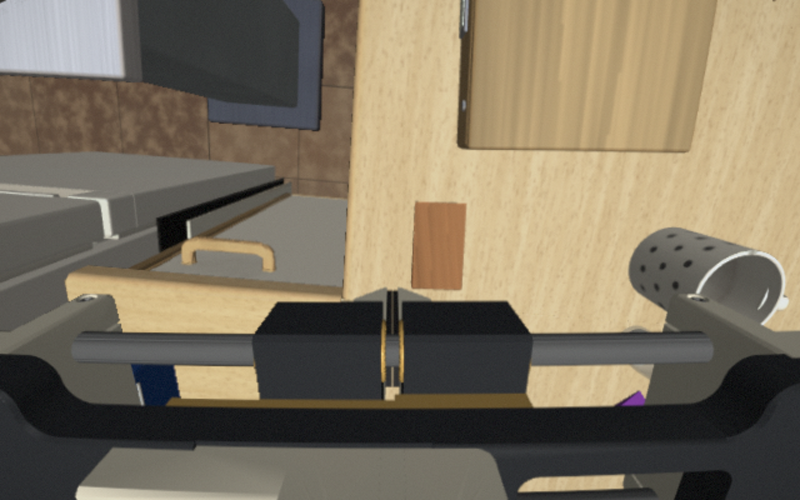

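The wedge is seen at (415,203),(466,204),(463,289),(412,287); no upright face is visible at the box side, so the thin end probably faces the box. I'll check with the heights.

```bash
python3 - <<'E'
from h import *
np.set_printoptions(precision=1,suppress=True)
f=lambda a:np.array(a,float)/1.25
W=f([(415,203),(466,204),(463,289),(412,287)])
for z in(2,17): print(z,px2w("wrist",W,z,wp())[:,:2].tolist())
print(px2w("wrist",f([(460,147),(690,151)]),78,wp())[:,:2])
c=np.array([455,-293.]);a=np.radians(93.8)
for s in (1,-1):
  x=s*np.array([np.cos(a),np.sin(a)]);y=np.array([-x[1],x[0]])
  P=[np.r_[c+x*42.5*i+y*25*j,(2 if i>0 else 17)] for i,j in((1,1),(1,-1),(-1,-1),(-1,1))]
  print(s,(w2px("wrist",P,wp())*1.25).tolist(),(w2px("wrist",np.array(P)*[1,1,0],wp())*1.25).tolist())
E
```

```text
2 [[427.1668043576992, -252.27740521062736], [476.6996048944678, -248.8214041171558], [486.51633182242944, -337.3447610141944], [433.32578491031785, -339.71909605409934]]
17 [[425.99548420159323, -249.963023879242], [473.3955267991392, -246.6558295096017], [482.78957013025376, -331.36759307489143], [431.8892745261454, -333.6396952135298]]
[[ 449.6 -196.7]
 [ 623.5 -182.1]]
1 [[415.0762300248855, 202.97880977827782], [466.41857121910226, 204.1565340729703], [462.6280007366208, 291.20126733649386], [412.6235464622377, 290.25938012747446]] [[414.94985480676183, 202.6516903816708], [466.0134692853276, 203.82338333841645], [459.5824384543755, 284.7875737677138], [411.7289649054982, 283.8697089672565]]
-1 [[459.92716345548615, 285.51335795603904], [411.83020084807026, 284.592655481919], [416.0701150003041, 205.55175347551912], [469.6036162508922, 206.776537504295]] [[459.5824384543755, 284.7875737677138], [411.7289649054982, 283.8697089672565], [414.94985480676183, 202.6516903816708], [466.0134692853276, 203.82338333841645]]
```

Call:
arm_command:
  gripper: [0,0,0,0,0]
  dp:
    - [-0.38,-0.2,1]
    - [-0.38,-0.16,1]
    - [0,0,1]
    - [0,0,1]
    - [0,0,1]
  twist: [0,0,0,0,0]

```text
time: 5.15
tool_pos: [399.9, -293.7, 66.5]
tcp_rot: [3.141, 0.001, 1.659]
contact_force: [0.1, -0.3, -0.2]
grip_width: 0.1
finger_force: 0.0
```

Call:
arm_command:
  gripper: [0,0,0,0,0]
  dp:
    - [0,0,1]
    - [0,0,0.8]
    - [0,0,0.4]
    - [0,0,0.2]
    - [0,0,0]
  twist: [0,0,0,0,0]

```text
time: 5.78
tool_pos: [399.8, -294.2, 7.0]
tcp_rot: [3.141, 0.0, 1.658]
contact_force: [-0.6, 0.2, 0.3]
grip_width: 0.5
finger_force: 0.0
```

Call:
arm_command:
  gripper: [0,0,0,0,0]
  dp:
    - [0,0,0.12]
    - [0,0.25,0]
    - [0,0.15,0]
    - [0,0.15,0]
    - [0,0.15,0]
  twist: [0,0,0,0,0]

```text
time: 6.4
tool_pos: [417.3, -292.7, 3.7]
tcp_rot: [3.141, 0.0, 1.658]
contact_force: [-0.5, 0.1, -0.3]
grip_width: 0.5
finger_force: 0.0
```

Call:
arm_command:
  gripper: [0,0,0,0,0]
  dp:
    - [0,0.15,0]
    - [0,0.15,0]
    - [0,0.15,0]
    - [0,0.15,0]
    - [0,0.15,0]
  twist: [0,0,0,0,0]

```text
time: 7.02
tool_pos: [435.9, -291.0, 3.7]
tcp_rot: [3.142, -0.0, 1.658]
contact_force: [-0.7, 0.4, -0.3]
grip_width: 0.2
finger_force: 0.3
```

```bash
python3 - <<'E'
from h import *
save("top","t2.png",crop=(270,180,400,280),s=6)
print(get_obs()["tool_pos"])
E
```

```text
[ 436.35233255 -291.0994269     3.73317172]
```

View pics/t2.png

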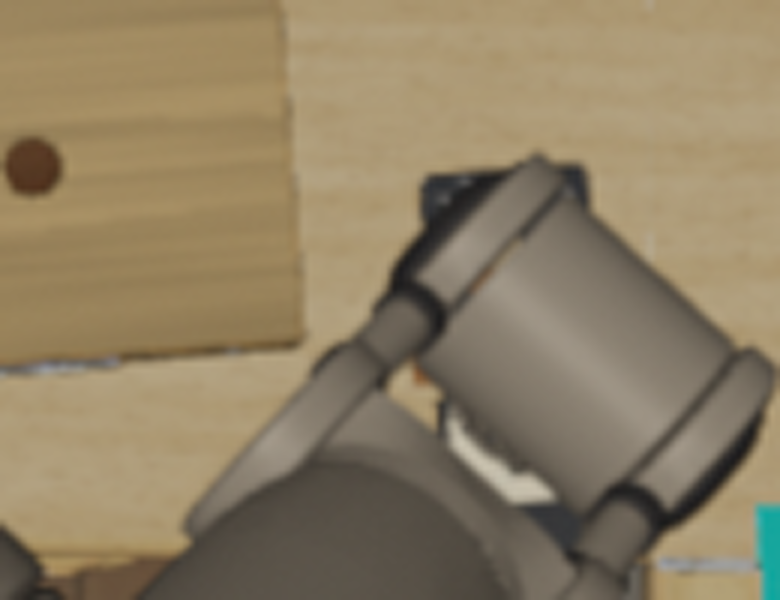

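The arm hides the wedge except for its front thin corner at (418,375). I'll finish the shift, back off, rise and look with the wrist camera.

Call:
arm_command:
  gripper: [0,0,0,0,0]
  dp:
    - [0,0.1,0]
    - [0,-0.1,0]
    - [0,-0.5,0]
    - [-1,0,-1]
    - [-1,0,-1]
  twist: [0,0,0,0,0]

```text
time: 7.7
tool_pos: [426.4, -342.2, 54.0]
tcp_rot: [-3.141, -0.001, 1.658]
contact_force: [0.4, -0.3, -0.5]
grip_width: 0.2
finger_force: 0.0
```

Call:
arm_command:
  gripper: [0,0,0,0,0]
  dp:
    - [-0.6,1,-1]
    - [0,1,-0.5]
    - [0,0.4,0]
    - [0,0,0]
    - [0,0,0]
  twist: [0,0,0,0,0]

```text
time: 8.32
tool_pos: [487.3, -351.2, 90.1]
tcp_rot: [-3.14, -0.002, 1.658]
contact_force: [0.1, -0.8, 0.0]
grip_width: 0.5
finger_force: 0.0
```

```bash
python3 - <<'E'
from h import *
wlook("w2.png",s=1.25)
print(get_obs()["tool_pos"])
E
```

```text
[ 487.4753915  -351.35794873   90.36975037]
```

View pics/w2.png

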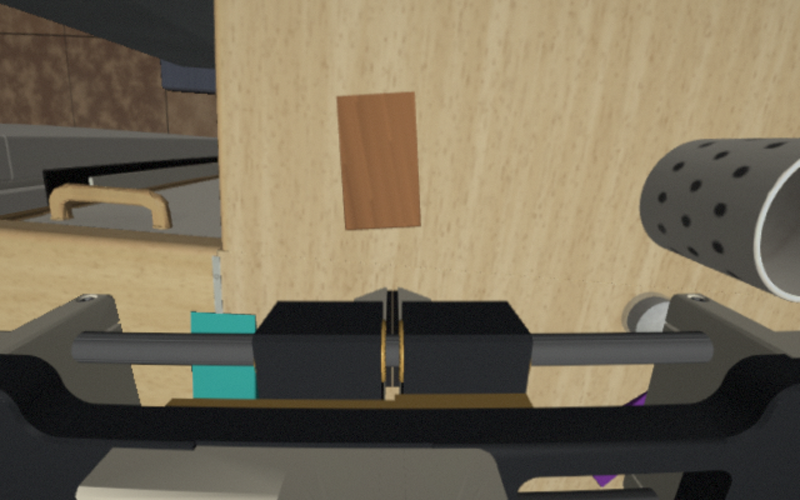

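Wedge now at (337,96),(414,92),(421,226),(345,230), slightly turned; the box is out of view above.

```bash
python3 - <<'E'
from h import *
from scipy.optimize import least_squares
np.set_printoptions(precision=1,suppress=True)
W=np.array([(337,96),(414,92),(421,226),(345,230)])/1.25
def pr(p):
  c=np.array(p[:2]);a=np.radians(p[2]);x=np.array([np.cos(a),np.sin(a)]);y=np.array([-x[1],x[0]])
  P=[np.r_[c+x*42.5*i+y*25*j,(2 if i>0 else 17)] for i,j in((1,1),(1,-1),(-1,-1),(-1,1))]
  return w2px("wrist",P,wp())
r=least_squares(lambda p:(pr(p)-W).ravel(),[483,-290,94]);print(r.x,r.fun)
E
```

```text
[ 473.  -288.    98.1] [-0.5 -0.2  0.6 -0.7 -0.1  0.5  0.   0.5]
```

Call:
arm_command:
  gripper: [0,0,0,0,0]
  dp:
    - [0.6,-1,0]
    - [1,-1,0]
    - [0.98,-0.69,0]
    - [0,0,0.6]
    - [0,0,1]
  twist: [0,0,0,0,0]

```text
time: 9.0
tool_pos: [416.5, -294.2, 51.1]
tcp_rot: [3.14, 0.002, 1.658]
contact_force: [-0.1, 0.1, -1.0]
grip_width: 0.7
finger_force: 0.0
```

Call:
arm_command:
  gripper: [0,0,0,0,0]
  dp:
    - [0,0,1]
    - [0,0,0.6]
    - [0,0,0.25]
    - [0,0,0]
    - [0,0,0]
  twist: [0,0,0,0,0]

```text
time: 9.62
tool_pos: [416.5, -293.7, 5.6]
tcp_rot: [3.141, 0.001, 1.658]
contact_force: [-0.3, 0.1, 0.4]
grip_width: 0.1
finger_force: 0.0
```

Call:
arm_command:
  gripper: [0,0,0,0,0]
  dp:
    - [0,0.3,0.06]
    - [0,0.3,0]
    - [0,0.12,0]
    - [0,0.1,0]
    - [0,0.1,0]
  twist: [0,0,0,0,0]

```text
time: 10.25
tool_pos: [439.0, -291.2, 3.4]
tcp_rot: [-3.141, -0.0, 1.658]
contact_force: [-1.0, -0.1, 0.9]
grip_width: 0.4
finger_force: 0.3
```

Call:
arm_command:
  gripper: [0,0,0,0,0]
  dp:
    - [0,0.1,0]
    - [0,0.1,0]
    - [0,0.1,0]
    - [0,0.05,0]
    - [0,0,0]
  twist: [0,0,0,0,0]

```text
time: 10.88
tool_pos: [447.8, -290.5, 3.4]
tcp_rot: [3.141, 0.0, 1.658]
contact_force: [0.6, -0.1, -0.2]
grip_width: 0.8
finger_force: 0.0
```

Call:
arm_command:
  gripper: [0,0,0,0,0]
  dp:
    - [0,0,0]
    - [0,-0.2,0]
    - [0,-0.6,0]
    - [0,0,0]
    - [0,0,-0.5]
  twist: [0,0,0,0,0]

```text
time: 11.5
tool_pos: [427.1, -292.0, 15.9]
tcp_rot: [-3.141, -0.001, 1.657]
contact_force: [0.6, -0.5, 0.0]
grip_width: 0.4
finger_force: 0.0
```

Call:
arm_command:
  gripper: [20,20,20,20,20]
  dp:
    - [-0.5,0,-1]
    - [-1,1,-1]
    - [-1,1,-1]
    - [0,0.2,0]
    - [0,0,0]
  twist: [0,0,0,0,0]

```text
time: 12.12
tool_pos: [487.5, -348.7, 90.5]
tcp_rot: [-3.141, -0.001, 1.659]
contact_force: [-0.1, 0.4, -1.5]
grip_width: 20.3
finger_force: 0.0
```

```bash
python3 - <<'E'
from h import *
wlook("w3.png",s=1.25)
print(get_obs()["tool_pos"],get_obs()["grip_width"])
E
```

```text
[ 486.98056303 -348.42036766   90.06272957] 19.87968516751126
```

View pics/w3.png

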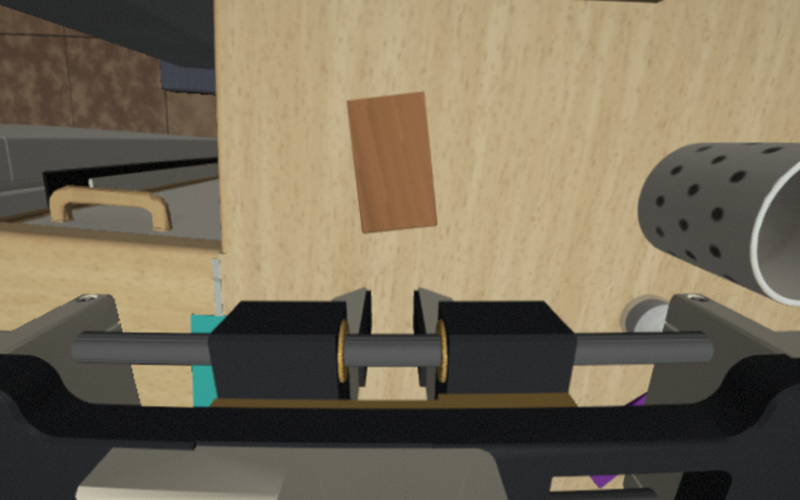

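```bash
python3 - <<'E'
from h import *
from scipy.optimize import least_squares
np.set_printoptions(precision=1,suppress=True)
W=np.array([(347,101),(424,92),(437,224),(361,233)])/1.25
def pr(p):
  c=np.array(p[:2]);a=np.radians(p[2]);x=np.array([np.cos(a),np.sin(a)]);y=np.array([-x[1],x[0]])
  P=[np.r_[c+x*42.5*i+y*25*j,(2 if i>0 else 17)] for i,j in((1,1),(1,-1),(-1,-1),(-1,1))]
  return w2px("wrist",P,wp())
r=least_squares(lambda p:(pr(p)-W).ravel(),[483,-290,94]);print(r.x,r.fun)
print(px2w("wrist",[(660/1.25,1)],78,wp()))
a=np.radians(r.x[2]);d=np.array([np.cos(a),np.sin(a)])
print("back",r.x[:2]-42.5*d,"line at foot y",r.x[0]+(-177.5-r.x[1])*d[0]/d[1])
E
```

```text
[ 481.7 -285.9  101.2] [-0.6 -0.8  0.1 -0.9  0.   1.4  0.4  0.5]
[[ 589.2 -203.4   78. ]]
back [ 490.  -327.5] line at foot y 460.15483838443174
```

Call:
arm_command:
  gripper: [24,24,24,24,24]
  dp:
    - [0,0,1]
    - [0,0,1]
    - [0,0,0.9]
    - [0,0,0.45]
    - [0,0,0.1]
  twist: [0,0,0,0,0]

```text
time: 12.8
tool_pos: [487.2, -349.0, 3.9]
tcp_rot: [-3.14, -0.002, 1.658]
contact_force: [-0.3, -0.6, 1.0]
grip_width: 23.5
finger_force: 0.0
```

Call:
arm_command:
  gripper: [24,24,24,24,24]
  dp:
    - [0.15,0,0]
    - [0.2,0,0]
    - [0.2,0,0]
    - [0.2,0,0]
    - [0.2,0,0]
  twist: [0,0,0,0,0]

```text
time: 13.42
tool_pos: [486.0, -325.8, 4.9]
tcp_rot: [3.141, 0.0, 1.658]
contact_force: [-1.6, -0.6, 0.7]
grip_width: 24.1
finger_force: 0.4
```

Call:
arm_command:
  gripper: [24,24,24,24,24]
  dp:
    - [0.2,0,0]
    - [0.2,0,0]
    - [0.1,0,0]
    - [0,0,0]
    - [0,0,0]
  twist: [0,0,0,0,0]

```text
time: 14.05
tool_pos: [484.7, -313.6, 4.6]
tcp_rot: [-3.141, -0.0, 1.658]
contact_force: [0.0, 0.8, -1.0]
grip_width: 23.9
finger_force: 0.0
```

```bash
python3 - <<'E'
from h import *
save("scene","s3.png",crop=(280,150,420,255),s=5.7)
print(get_obs()["tool_pos"])
E
```

```text
[ 484.78082014 -313.6252133     4.58770386]
```

View pics/s3.png

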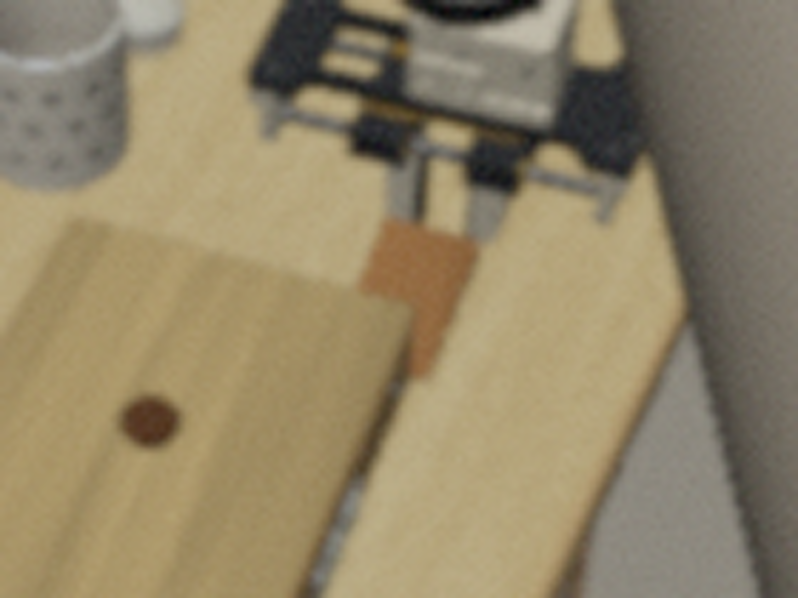

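```bash
python3 - <<'E'
from h import *
np.set_printoptions(precision=1,suppress=True)
f=lambda a:np.array(a,float)/5.7+[279.6,149.6]
b=px2w("scene",f([(388,221),(477,244)]),17);t=px2w("scene",f([(427,379)]),2)
print(b[:,:2],t[:,:2],b.mean(0)); d=(t-b[1])[0];print(np.degrees(np.arctan2(d[1],d[0])),np.linalg.norm(d[:2]),np.linalg.norm(b[0]-b[1]))
# check with box: corner FR top, RR top
print(px2w("scene",f([(410,302),(78,218)]),78)[:,:2])
E
```

```text
[[ 509.6 -293.1]
 [ 463.7 -296.9]] [[ 457.1 -217.7]] [ 486.6 -295.    17. ]
94.73708095369547 79.5374609427837 46.00181142450199
[[ 460.2 -194.7]
 [ 620.4 -178.9]]
```

The wedge is aligned (94.7° vs box 94.6°, about 1.5 mm off the foot's line), with both fingers on its back edge at (388,221)-(477,244). I'll keep pushing.

Call:
arm_command:
  gripper: [24,24,24,24,24]
  dp:
    - [0.15,0,0]
    - [0.2,0,0]
    - [0.2,0,0]
    - [0.2,0,0]
    - [0.2,0,0]
  twist: [0,0,0,0,0]

```text
time: 14.72
tool_pos: [482.7, -289.5, 4.7]
tcp_rot: [3.142, -0.0, 1.658]
contact_force: [0.2, 0.0, -0.3]
grip_width: 24.2
finger_force: 0.2
```

Call:
arm_command:
  gripper: [24,24,24,24,24]
  dp:
    - [0.2,0,0]
    - [0.15,0,0]
    - [0.1,0,0]
    - [0.08,0,0]
    - [0.06,0,0]
  twist: [0,0,0,0,0]

```text
time: 15.35
tool_pos: [481.5, -275.3, 4.7]
tcp_rot: [3.141, 0.0, 1.658]
contact_force: [0.6, -0.5, 0.2]
grip_width: 24.1
finger_force: 0.2
```

Call:
arm_command:
  gripper: [24,24,24,24,24]
  dp:
    - [0.04,0,0]
    - [0.04,0,0]
    - [0.04,0,0]
    - [0,0,0]
    - [0,0,0]
  twist: [0,0,0,0,0]

```text
time: 15.98
tool_pos: [481.2, -272.2, 4.7]
tcp_rot: [-3.142, -0.0, 1.658]
contact_force: [0.1, -0.7, 0.4]
grip_width: 24.0
finger_force: 0.0
```

Call:
arm_command:
  gripper: [24,24,24,24,24]
  dp:
    - [0.04,0,0]
    - [0.04,0,0]
    - [0.02,0,0]
    - [0,0,0]
    - [0,0,0]
  twist: [0,0,0,0,0]

```text
time: 16.6
tool_pos: [481.0, -269.7, 4.7]
tcp_rot: [3.142, -0.0, 1.658]
contact_force: [-0.0, -0.4, 0.8]
grip_width: 23.9
finger_force: 0.0
```

Call:
arm_command:
  gripper: [24,24,24,24,24]
  dp:
    - [0.04,0,0]
    - [0.04,0,0]
    - [0,0,0]
    - [0,0,0]
    - [0,0,0]
  twist: [0,0,0,0,0]

```text
time: 17.23
tool_pos: [480.8, -267.8, 4.7]
tcp_rot: [3.142, -0.0, 1.658]
contact_force: [0.5, 0.3, 1.0]
grip_width: 23.8
finger_force: 0.0
```

Call:
arm_command:
  gripper: [24,24,24,24,24]
  dp:
    - [0.04,0,0]
    - [0.04,0,0]
    - [0,0,0]
    - [0,0,0]
    - [0,0,0]
  twist: [0,0,0,0,0]

```text
time: 17.85
tool_pos: [480.7, -265.8, 4.7]
tcp_rot: [3.142, -0.0, 1.658]
contact_force: [0.3, -0.4, -0.6]
grip_width: 24.3
finger_force: 0.0
```

Call:
arm_command:
  gripper: [24,24,24,24,24]
  dp:
    - [0.04,0,0]
    - [0.04,0,0]
    - [0,0,0]
    - [0,0,0]
    - [0,0,0]
  twist: [0,0,0,0,0]

```text
time: 18.48
tool_pos: [480.4, -263.8, 4.7]
tcp_rot: [-3.142, -0.0, 1.658]
contact_force: [0.2, -0.7, 0.1]
grip_width: 23.8
finger_force: 0.0
```

Call:
arm_command:
  gripper: [24,24,24,24,24]
  dp:
    - [0.04,0,0]
    - [0.04,0,0]
    - [0,0,0]
    - [0,0,0]
    - [0,0,0]
  twist: [0,0,0,0,0]

```text
time: 19.1
tool_pos: [480.3, -261.8, 4.7]
tcp_rot: [3.142, -0.0, 1.658]
contact_force: [0.0, 0.2, -0.2]
grip_width: 23.9
finger_force: 0.0
```

Call:
arm_command:
  gripper: [24,24,24,24,24]
  dp:
    - [0.04,0,0]
    - [0.04,0,0]
    - [0,0,0]
    - [0,0,0]
    - [0,0,0]
  twist: [0,0,0,0,0]

```text
time: 19.73
tool_pos: [480.1, -259.8, 4.7]
tcp_rot: [3.142, -0.0, 1.658]
contact_force: [1.1, -0.4, -0.1]
grip_width: 23.9
finger_force: 0.0
```

Call:
arm_command:
  gripper: [24,24,24,24,24]
  dp:
    - [0.04,0,0]
    - [0.04,0,0]
    - [0,0,0]
    - [0,0,0]
    - [0,0,0]
  twist: [0,0,0,0,0]

```text
time: 20.35
tool_pos: [479.9, -257.8, 4.7]
tcp_rot: [3.142, -0.0, 1.658]
contact_force: [-0.5, 0.3, -0.6]
grip_width: 24.1
finger_force: 0.0
```

Call:
arm_command:
  gripper: [24,24,24,24,24]
  dp:
    - [0.04,0,0]
    - [0.04,0,0]
    - [0,0,0]
    - [0,0,0]
    - [0,0,0]
  twist: [0,0,0,0,0]

```text
time: 20.98
tool_pos: [479.7, -255.8, 4.7]
tcp_rot: [-3.142, -0.0, 1.658]
contact_force: [-0.3, 0.2, 0.5]
grip_width: 24.1
finger_force: 0.0
```

Call:
arm_command:
  gripper: [24,24,24,24,24]
  dp:
    - [0.04,0,0]
    - [0.04,0,0]
    - [0,0,0]
    - [0,0,0]
    - [0,0,0]
  twist: [0,0,0,0,0]

```text
time: 21.6
tool_pos: [479.6, -253.8, 4.7]
tcp_rot: [3.142, -0.0, 1.658]
contact_force: [0.4, 0.2, 0.3]
grip_width: 24.3
finger_force: 0.0
```

Call:
arm_command:
  gripper: [24,24,24,24,24]
  dp:
    - [0.04,0,0]
    - [0.04,0,0]
    - [0,0,0]
    - [0,0,0]
    - [0,0,0]
  twist: [0,0,0,0,0]

```text
time: 22.22
tool_pos: [479.4, -251.8, 4.7]
tcp_rot: [3.142, -0.0, 1.658]
contact_force: [0.8, 0.6, -0.7]
grip_width: 23.9
finger_force: 0.0
```

Call:
arm_command:
  gripper: [24,24,24,24,24]
  dp:
    - [0.04,0,0]
    - [0.04,0,0]
    - [0,0,0]
    - [0,0,0]
    - [0,0,0]
  twist: [0,0,0,0,0]

```text
time: 22.85
tool_pos: [479.3, -249.8, 4.7]
tcp_rot: [3.142, -0.0, 1.658]
contact_force: [-0.7, -0.4, -0.6]
grip_width: 23.9
finger_force: 0.0
```

Call:
arm_command:
  gripper: [24,24,24,24,24]
  dp:
    - [0.04,0,0]
    - [0.04,0,0]
    - [0,0,0]
    - [0,0,0]
    - [0,0,0]
  twist: [0,0,0,0,0]

```text
time: 23.48
tool_pos: [479.0, -247.8, 4.7]
tcp_rot: [-3.142, -0.0, 1.658]
contact_force: [-0.2, -0.2, -0.3]
grip_width: 24.0
finger_force: 0.0
```

```bash
cat > br.py <<'E'
from h import *
np.set_printoptions(precision=1,suppress=True)
def an(f,show):
    im=cv2.imread(f).astype(float); b,g,r=im[...,0],im[...,1],im[...,2]
    m=(r-g>35)&(r>110); m[:150]=0; m[255:]=0; m[:,:280]=0; m[:,420:]=0
    m=cv2.morphologyEx(m.astype(np.uint8),cv2.MORPH_OPEN,np.ones((2,2)))
    n,l,s,c=cv2.connectedComponentsWithStats(m); 
    for i in range(1,n):
        if s[i,4]>20:
            k=cv2.findContours((l==i).astype(np.uint8),0,2)[0][0]
            k=cv2.approxPolyDP(k,2,True).reshape(-1,2); print(s[i],k.tolist()); print(px2w("scene",k,17)[:,:2].tolist() and np.round(px2w("scene",k,17)[:,:2],1).tolist())
if __name__=="__main__":
    an("pics/raw_s3.png",1)
    save("scene","s4.png",crop=(280,150,420,255),s=5.7)
    an("pics/raw_s4.png",1)
    a=cv2.imread("pics/raw_sc0.png",0)[185:285,255:345].astype(float)
    print(cv2.phaseCorrelate(a,cv2.imread("pics/raw_s4.png",0)[185:285,255:345].astype(float)))
E
python3 br.py
```

```text
[345 190  19  26 243] [[349, 190], [345, 201], [354, 204], [355, 215], [363, 194]]
[[503.7, -288.8], [497.5, -245.3], [470.7, -245.3], [453.2, -209.5], [462.2, -290.9]]
((-0.05690187546961312, -0.11974223329420397), 0.6469286029494876)
```

View pics/s4.png

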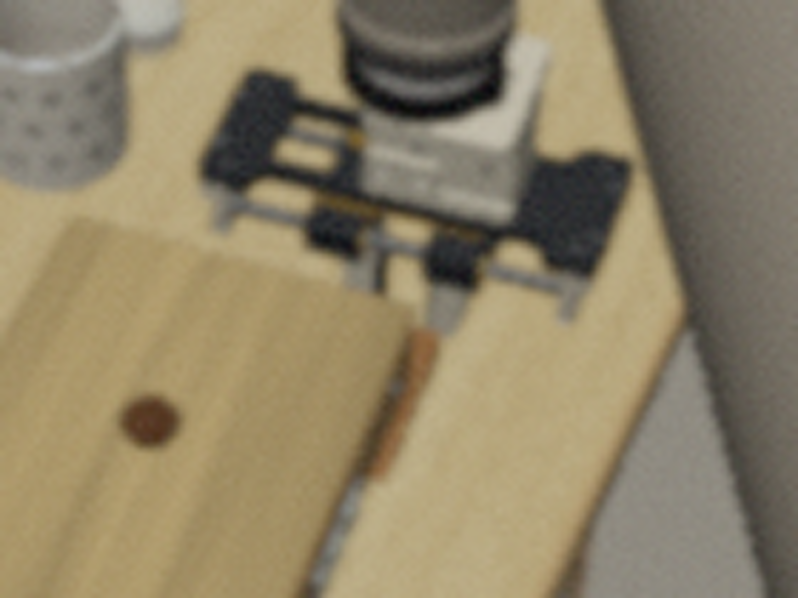

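The wedge's front side is visible from its back corner (438,333) to its thin corner (376,478), well under the box's edge.

```bash
python3 - <<'E'
from h import *
np.set_printoptions(precision=1,suppress=True)
f=lambda a:np.array(a,float)/5.7+[279.6,149.6]
print(px2w("scene",f([(376,478)]),0),px2w("scene",f([(438,333)]),17),px2w("scene",f([(427,379)]),2))
print(get_obs()["tool_pos"])
c=np.array([531.8,-77.6]);a=np.radians(4.6);r=np.array([[np.cos(a),-np.sin(a)],[np.sin(a),np.cos(a)]])
F=np.r_[c+r@[-65,-95],7]; print(F,(w2px("scene",[F])-[279.6,149.6])*5.7)
E
```

```text
[[ 456.3 -153.3    0. ]] [[ 459.1 -234.4   17. ]] [[ 457.1 -217.7    2. ]]
[ 479.1 -247.9    4.7]
[ 474.6 -177.5    7. ] [[360.6 419.2]]
```

Call:
arm_command:
  gripper: [24,24,24,24,24]
  dp:
    - [0.04,0,0]
    - [0.02,0,0]
    - [0,0,0]
    - [0,0,0]
    - [0,0,0]
  twist: [0,0,0,0,0]

```text
time: 24.15
tool_pos: [479.1, -246.7, 4.8]
tcp_rot: [3.141, 0.0, 1.658]
contact_force: [0.9, -3.9, -1.3]
grip_width: 23.7
finger_force: 2.0
```

```bash
python3 - <<'E'
from h import *
save("scene","s5.png")
o=get_obs();print(o["tool_pos"],o["contact_force"],o["finger_force"])
E
```

```text
[ 479.08375454 -246.64492519    4.75034159] [ 0.37146643 -3.60358224 -0.58597313] 2.0690590515732765
```

Call:
arm_command:
  gripper: [24,24,24,24,24]
  dp:
    - [0.015,0,0]
    - [0,0,0]
    - [0,0,0]
    - [0,0,0]
    - [0,0,0]
  twist: [0,0,0,0,0]

```text
time: 24.82
tool_pos: [479.1, -246.3, 4.8]
tcp_rot: [3.141, 0.001, 1.658]
contact_force: [0.5, -5.6, -1.4]
grip_width: 23.4
finger_force: 2.5
```

Call:
arm_command:
  gripper: [24,24,24,24,24]
  dp:
    - [-0.1,0,0]
    - [-0.4,0,0]
    - [-0.7,0,0]
    - [0,0,0]
    - [0,0,-0.6]
  twist: [0,0,0,0,0]

```text
time: 25.45
tool_pos: [480.5, -275.4, 19.1]
tcp_rot: [-3.139, -0.002, 1.657]
contact_force: [-0.2, -0.1, 0.9]
grip_width: 24.1
finger_force: 0.0
```

Call:
arm_command:
  gripper: [0,0,0,0,0]
  dp:
    - [0,0,-1]
    - [0,0,-1]
    - [0,0,-1]
    - [0,0,-0.8]
    - [0,0,0]
  twist: [0,0,0,0,0]

```text
time: 26.08
tool_pos: [482.4, -276.1, 117.0]
tcp_rot: [3.138, 0.003, 1.658]
contact_force: [0.3, -0.2, 0.0]
grip_width: 0.7
finger_force: 0.0
```

Call:
arm_command:
  gripper: [0,0,0,0,0]
  dp:
    - [0.8,0,0]
    - [1,0,0]
    - [1,0,0]
    - [1,0,0]
    - [0,0,0]
  twist: [0,0,0,0,0]

```text
time: 26.7
tool_pos: [472.3, -178.2, 114.1]
tcp_rot: [-3.14, -0.002, 1.661]
contact_force: [0.1, -1.5, 0.4]
grip_width: 0.3
finger_force: 0.0
```

Call:
arm_command:
  gripper: [0,0,0,0,0]
  dp:
    - [0.1,0,0]
    - [0,0,0]
    - [0,0,0]
    - [0,0,0]
    - [0,0,0]
  twist: [0,0,0,0,0]

```text
time: 27.32
tool_pos: [473.0, -179.0, 114.6]
tcp_rot: [3.142, -0.0, 1.658]
contact_force: [-0.2, -0.1, 0.2]
grip_width: 0.3
finger_force: 0.0
```

Call:
arm_command:
  gripper: [0,0,0,0,0]
  dp:
    - [0,0,0.7]
    - [0,0,0.4]
    - [0,0,0.2]
    - [0,0,0.06]
    - [0,0,0]
  twist: [0,0,0,0,0]

```text
time: 27.95
tool_pos: [473.2, -178.8, 80.9]
tcp_rot: [3.141, 0.0, 1.658]
contact_force: [-0.4, -0.5, 0.2]
grip_width: 0.8
finger_force: 0.0
```

Call:
arm_command:
  gripper: [0,0,0,0,0]
  dp:
    - [0,0,0.03]
    - [0,0,0.03]
    - [0,0,0]
    - [0,0,0]
    - [0,0,0]
  twist: [0,0,0,0,0]

```text
time: 28.58
tool_pos: [473.0, -178.8, 79.2]
tcp_rot: [3.141, -0.0, 1.658]
contact_force: [0.0, 0.2, -0.0]
grip_width: 0.5
finger_force: 0.0
```

Call:
arm_command:
  gripper: [0,0,0,0,0]
  dp:
    - [0,0,0.04]
    - [0,0,0.04]
    - [0,0,0]
    - [0,0,0]
    - [0,0,0]
  twist: [0,0,0,0,0]

```text
time: 29.2
tool_pos: [473.1, -178.8, 78.2]
tcp_rot: [3.141, 0.0, 1.658]
contact_force: [-3.2, 1.6, 9.4]
grip_width: 0.1
finger_force: 4.8
```

Call:
arm_command:
  gripper: [0,0,0,0,0]
  dp:
    - [0,0,0.02]
    - [0,0,0]
    - [0,0,0]
    - [0,0,0]
    - [0,0,0]
  twist: [0,0,0,0,0]

```text
time: 29.82
tool_pos: [473.1, -178.9, 78.1]
tcp_rot: [3.141, 0.001, 1.658]
contact_force: [-4.2, 2.0, 12.8]
grip_width: -0.1
finger_force: 6.7
```

```bash
python3 - <<'E'
from h import *
save("scene","s6.png",crop=(240,170,400,270),s=5)
o=get_obs();print(o["tool_pos"],o["contact_force"])
a=cv2.imread("pics/raw_sc0.png",0).astype(np.float32)
for n in("s4","s5","s6"):
  b=cv2.imread(f"pics/raw_{n}.png",0).astype(np.float32)
  for (x,y) in((258,235),(295,180),(290,210)): print(n,np.round(cv2.phaseCorrelate(a[y:y+40,x:x+40],b[y:y+40,x:x+40]),2) if 0 else np.round(cv2.phaseCorrelate(a[y:y+40,x:x+30],b[y:y+40,x:x+30])[0],2))
E
```

```text
[ 473.10159613 -178.87112036   78.08567976] [-3.24974195  1.80364574 13.30383374]
s4 [ 0.08 -0.05]
s4 [-8.42  0.11]
s4 [-0.05  0.03]
s5 [ 0.02 -0.03]
s5 [2.02 1.33]
s5 [-0.07  0.07]
s6 [ 0.1  -0.02]
s6 [-2.87  0.82]
s6 [-0.07 -0.07]
```

View pics/s6.png

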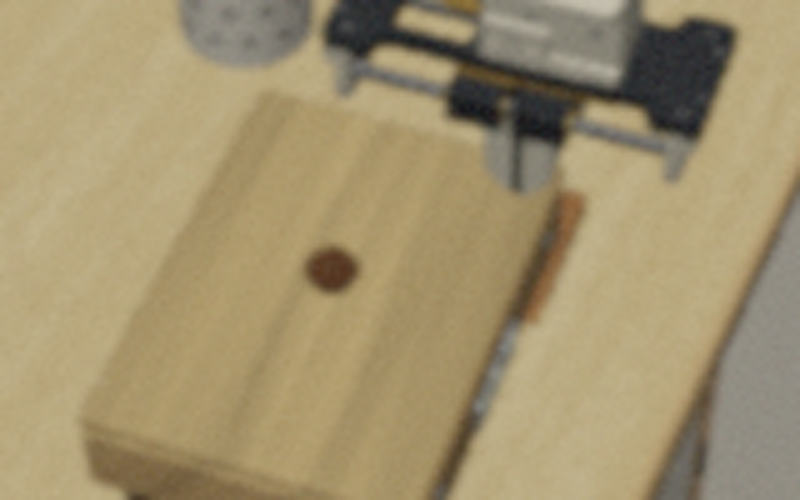

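The fingertips press at about (520,185) on the corner above the wedge, which is in place at (583,195)-(530,320). The push is 13 N; the box has neither dropped nor moved, so I'm handing in.

```bash
python3 -c "
from plant import *
print(close_job())"
```

```text
the job is handed in; nothing more can be done
None
```

The wedge is pushed in under the short foot until it jammed (about 5 N), the box stayed put and level, and I handed the job in at about 30 s with the fingertips pressing the corner above it at about 13 N; the verdict was not reported.

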